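# Load, lock and test-run the polishing pot

## Task

Get the brass case feet polished: slide the orange thumb latch of the hardware box sideways so that its sprung cover flies open, and put every foot into the green pot. Fit the pot's lid: lugs into the two slots, push down against the spring, turn a quarter turn clockwise and let it rise into its notches, locked. Then run the pot by pressing the blue treadle fully down for a second and letting it up; leave the other things on the bench where they are.

Things in the scene. Friction and masses are not known exactly. Their poses are not given: they have to be found in the camera images.
- drum: Green polishing pot, fixed, upright, 136 mm across, 118 mm high; origin at the centre of its underside, z up. Clear mouth 75 mm across, pot floor at z = 22 mm with a cone 22 mm high in the middle. Aluminium collar round the mouth: inner radius 49.5 mm, z = 93 to 118 mm. Two entry slots for the lid's lugs on the pot's own +x and -x sides, two seats on its +y and -y sides.
- drum_slot (a point): Top of the +x entry slot, open gap in the collar about 25 mm wide, 56 mm from the pot's axis; its twin is on the -x side. The lid, laid in unpressed, rests with its underside 110 mm above the pot's underside, its lugs already between the slot sides so that it cannot turn. Turning is possible only clockwise seen from above, and only when the lid is pushed down to 100 mm or lower (aim for 97; stop at 95).
- drum_seat (a point): Top of the -y seat (red piece of the collar, notch beneath), 56 mm from the pot's axis; its twin is on the +y side. A quarter turn clockwise from a slot; an end stop lies about 5 degrees past it. Let go there, the lid rises to underside 106 mm and is locked. Let go half-way round, it stays caught under the collar at about 100 mm and can be gripped and turned on.
- seal (a joint): Black sprung rubber seal ring in the pot's mouth on which the lid rests: 0 = up, 0.015 m = fully down. Needs about 4 N to start moving and 14 N at the stop, the lid's weight included.
- lid: Loose aluminium lid, about 0.22 kg: disc 92 mm across, 6 mm thick, two dark lugs 16 mm wide out to 60 mm from the centre along its own +x and -x; on top a black grip bar 60 mm long (x), 14 mm wide (y), from 6 to 42 mm above the underside. Origin at the centre of the underside, z up. Fits either way round. On the pot there is room beside the bar for fingers open to about 45 mm.
- box: Plywood hardware box, fixed, 140 (x) x 280 (y) x 40 mm high, walls and floor 5 mm; origin at the centre of its underside. The latch block is on its -x side, the cover's hinge along the top of its +x side. The feet stand on its floor, spread along its y.
- cover (a joint): Clear cover of the box with yellow edges: 0 = shut and latched, 2.4 rad = fully open, leaning away on the +x side. It is sprung open (about 2 N at its edge) and flies up by itself when the latch lets go; keep hands in front of the latch, not over the cover.
- cover_edge (a point): Middle of the cover's free edge, 140 mm from its hinge.
- latch (a joint): Slide of the orange thumb latch: 0 = latched (sprung, about 1 N to start, 3 N at its end), grows along the box's own +y up to 0.016 m. The cover is freed at about 0.007 m.
- latch_thumb (a point): Top of the latch's orange thumb piece, which is 12 mm wide (along the box's y), 18 mm deep (x) and 22 mm tall; its top is 70 mm above the box's underside.
- foot1: Brass case foot: square base 26 x 26 x 10 mm with a domed round boss 20 mm across on top, 23 mm high in all, 70 g; origin at the centre of the base's underside, z towards the boss. Between three and five feet are present.
- foot2: As foot1 (may be absent).
- foot3: As foot1 (may be absent).
- foot4: As foot1 (may be absent).
- foot5: As foot1 (may be absent).
- pedal_pad (a point): Pressing point on top of the treadle's black rubber pad, 80 mm from its hinge. The treadle is a blue hinged plate, 100 x 70 mm, on a fixed dark base plate 125 x 80 mm standing on the bench; at rest the pad's pressing point is about 43 mm above the bench, at the stop about 24 mm; keep more than 10 mm inside its edges.
- pedal (a joint): Treadle that runs the pot: 0 = up (sprung), 0.24 rad = down on its stop. Needs about 3 N at the pressing point to start and 8 N at the stop; springs back when let go.
- glue: White glue bottle, 52 mm across and 130 mm high; leave it.
- tape: Roll of yellow tape, 90 mm across, 24 mm high; leave it.
- driver: Screwdriver lying on the bench; leave it.
- tin: Open steel tin, 72 mm across and 70 mm high; leave it.
- brush: Brush lying on the bench; leave it.
- block: Wood block 60 x 60 x 30 mm; leave it.

How it is judged (in metres and radians):
On the way, in this order (a step that is already met when the one before it is completed fails the run):
1. the latch is slid and the cover of the hardware box is open (value of joint cover above 1.5 rad), for 0.2 s.
2. every foot is in the pot (horizontal distance between each of foot1, foot2, foot3, foot4, foot5 and drum below 0.052 m and z of each of foot1, foot2, foot3, foot4, foot5 in the frame of drum below 0.088 m), for 0.2 s.
3. the lid is in the slots and pushed down against the spring (horizontal distance between lid and drum below 0.008 m and z of lid in the frame of drum below 0.101 m), for 0.05 s.
4. the lid is turned and has risen into its notches (horizontal distance between lid and drum below 0.006 m and z of lid in the frame of drum between 0.1035 and 0.1085 m and angle between the x axis of lid and the y axis of drum, either way round below 0.17 rad and angle between lid's own z axis and vertical below 0.06 rad), for 0.2 s.
5. the treadle is held down with the lid locked (all of step 4 and value of joint pedal above 0.21 rad), for 0.4 s.
At the end, for the whole second after the job is handed in: Every foot present inside the pot (within 52 mm of its axis, below the collar), box cover open over 1.2 rad, lid locked (centred within 6 mm, level, lugs along the pot's y within 0.17 rad, underside 103.5 to 108.5 mm above the pot's, at rest), treadle up again (below 0.06 rad) (all of step 2 and all of step 4 and value of joint cover above 1.2 rad and linear speed of lid below 0.02 m/s and value of joint pedal below 0.06 rad); the robot touches nothing.
It fails at once if another thing on the bench is pushed more than 4 cm away or knocked over (distance of any of glue, tape, driver, tin, brush, block from where it was at the start of the episode above 0.04 m or angle between any of glue, tin's own z axis and vertical above 0.7 rad).
Of foot1, foot2, foot3, foot4, foot5 only 3 to 5 are there at a start; the rules pass over those that are not, and their reading is None.
At some moment in a run one of lid may be knocked a few centimetres aside while the robot is not near it.
Once in a run the grip may slacken for a moment while it holds something.
It also fails if it takes over 210 s, if anything falls off the work surface, if the arm or the gripper's body presses on something with over 40 N, if the wrist force passes 120 N, or if a joint passes its speed limit or range.

## Robot

A 6-joint arm with a two-finger parallel gripper is mounted at the origin on the work surface. World frame = base frame: x ahead of the robot, y to its left, z up, the work surface at z = 0. Lengths are in m, angles in degrees, forces in N, time in s.
With the tool pointing down it reaches from about 0.325 to 0.775 m from the base axis. Payload 5.5 kg.
Tool frame: the origin (TCP) lies at the centre of the arm's flange, where the gripper is bolted on; the fingertips stand 182 mm ahead of it and the grasp point (between the pads) lies 163 mm ahead of it; z points along the fingers, y is the line along which they close (so a half turn about z gives the same grasp; the last joint's range is limited). The gripper opens to 88 mm and grips with 3 to 60 N. Pads are 20 mm wide; open, the fingers measure 115 mm over their backs; the gripper's body (75 mm by 178 mm) begins 61 mm behind the grasp point.
Start: joints at [60.464, 5.22, 70.514, -0, 104.267, -3.249], TCP at [0.266, 0.538, 0.405] pointing down, gripper open.
Joint ranges: [-164.24, 164.24], [-49.07, 125.15], [9.68, 141.18], [-86.29, 266.29], [3.28, 154.24], [-151.56, 151.56]. Speed limits (degrees/s): [147.25, 147.25, 172.46, 180, 180, 180].

## Interface

Orientations are given as [roll, pitch, yaw] about the fixed x, y, z axes, in that order (R = Rz(yaw) Ry(pitch) Rx(roll)).
In Python, from station import r gives the robot as it stands. The module is installed in compiled form; this text tells all that it offers. Calls block until the motion is done:
- r.reach(position, orientation): joint-space move of the TCP to a pose.
- r.servo_line(position, rotation=None, speed=0.15): straight line of the TCP; rotation=None keeps the orientation; speed is the mean speed in m/s.
- r.move_joints(angles): joint-space move.
- r.let_go() and r.grab(squeeze=None): open the fingers fully, or close them until they stop; squeeze is the grip in N (None keeps the last).
- r.wait(seconds).
- r.inverse_kinematics(position, orientation): joint angles nearest the present ones, or None.
- r.sense(): the state.
- r.snapshot(name): name is "scene" or "top" or "wrist"; returns a dict with "frame" (400x640x3 uint8, red, green, blue), "fx", "fy", "cx", "cy" (pixels), "R" (3x3) and "t" (3): a world point X has camera coordinates R X + t. Camera axes: x right, y down, z forward; pixel columns grow to the right and rows downward; lengths in m; the calibration is good to about 2 mm. A picture is of the moment at which its call begins. There is no depth.
A pose or a line that the arm cannot do raises r.IKError and nothing moves.
- r.hand_in(): hands the job in; it is judged then, once.
The state is a dict: "clock": time; "joints": joint angles; "joint_vel": joint speeds; "joint_torque": joint torques, N m; "tcp_pos": TCP position; "orientation": TCP orientation; "contact_force": force on the tool from outside, world axes, zero at the start; "torque": the same for the moment, N m; "opening": finger opening in m; "gripper_force": force on a finger pad.
Only numpy, scipy, OpenCV 4.12 (cv2) and the standard library are available. Lean on these libraries where they do the work, as an engineer would, in place of code of your own. Each camera call takes 0.05 s, during which the arm holds its last target. There are 200 camera calls.

## Working session

There is one attempt and no reset: what is moved stays moved. The work goes in short steps, each a Python script; the robot and the scene stay as the last script left them, time stands still between calls to the robot, and variables do not carry over. Pictures are saved under pics/ and viewed, at most 15 in all, crops included, and the job is handed in when it is done.

```bash
mkdir -p pics; ls; python3 - <<'E'
from station import r
import cv2
for n in("scene","top"):
    s=r.snapshot(n); cv2.imwrite(f"pics/{n}0.png",cv2.cvtColor(s["frame"],cv2.COLOR_RGB2BGR))
    print(n,s["fx"],s["fy"],s["cx"],s["cy"],s["R"],s["t"])
print(r.sense())
E
```

```text
pics
scene 418.1824695998113 418.1824695998113 323.3095156566029 208.27255960327585 [[ 0.61614533  0.7875924   0.00794591]
 [ 0.5197505  -0.39898721 -0.75542612]
 [-0.59179756  0.46958217 -0.65518565]] [-0.32206119 -0.20340166  1.720322  ]
top 482.54739390035655 482.54739390035655 311.10697401669626 203.2375637492482 [[ 0.00631428 -0.99997818  0.00194276]
 [-0.99805614 -0.00642258 -0.06198937]
 [ 0.0620005  -0.00154757 -0.99807492]] [-0.03868218  0.55430991  1.33843192]
{'clock': 0.1, 'joints': array([ 6.04634424e+01,  5.25837035e+00,  7.05737055e+01,  1.94812490e-03,
        1.04265514e+02, -3.24786260e+00]), 'joint_vel': array([ 0.01334407, -0.00863761, -0.11007739, -0.03295412, -0.12362663,
       -0.06384763]), 'joint_torque': array([ 2.64407594e-03, -4.47858202e+01, -4.07567453e+01,  6.99344231e-02,
        2.85636698e-02, -1.20519408e-04]), 'tcp_pos': array([0.26575355, 0.53799898, 0.40363667]), 'orientation': array([-1.79902674e+02, -7.41481156e-03,  1.53711777e+02]), 'contact_force': array([ 0.0962386 , -0.65117328, -0.23314837]), 'torque': array([-0.03520764, -0.02117   , -0.00387321]), 'gripper_force': 0.0, 'opening': 0.08833919106229104}
```

View pics/top0.png

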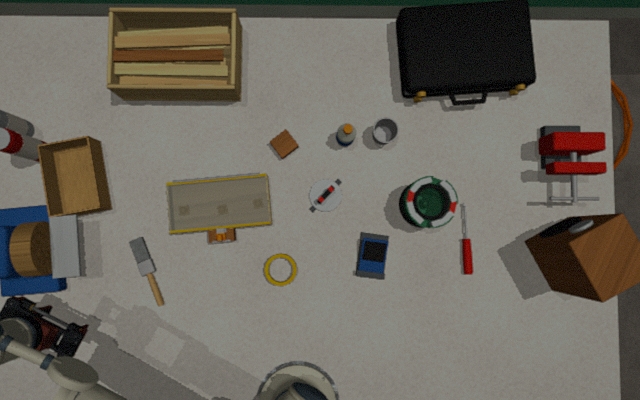

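View pics/scene0.png

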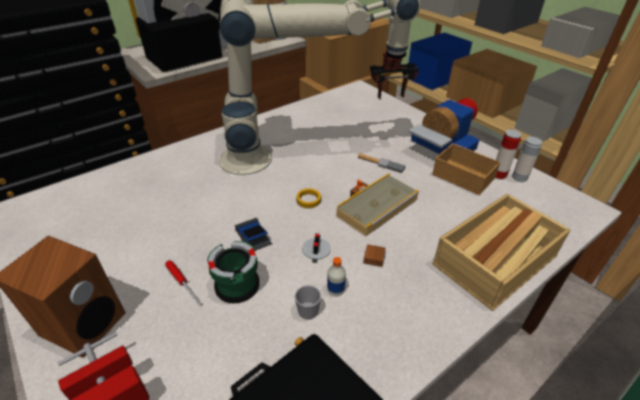

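The top view shows the box at (220,203) with the latch at (221,236), the lid at (325,195), the pot at (431,202) and the treadle at (373,255). Three feet show dimly at about (184,210), (222,210) and (250,206). I'll enlarge this area and write the helpers.

```bash
cat > h.py <<'E'
from station import r
import numpy as np, cv2
def snap(n,name=None):
    s=r.snapshot(n)
    if name: cv2.imwrite(f"pics/{name}.png",cv2.cvtColor(s["frame"],cv2.COLOR_RGB2BGR))
    return s
def w(s,u,v,z):
    R=np.array(s["R"]);t=np.array(s["t"]);d=R.T@np.array([(u-s["cx"])/s["fx"],(v-s["cy"])/s["fy"],1.]);c=-R.T@t
    return c+d*(z-c[2])/d[2]
def px(s,X):
    p=np.array(s["R"])@np.array(X)+np.array(s["t"]);return s["fx"]*p[0]/p[2]+s["cx"],s["fy"]*p[1]/p[2]+s["cy"]
def mask(s,lo,hi):
    return cv2.inRange(cv2.cvtColor(s["frame"],cv2.COLOR_RGB2HSV),np.array(lo),np.array(hi))
def blobs(m,amin=15):
    n,l,st,c=cv2.connectedComponentsWithStats(m)
    return [(st[i,4],c[i].round(1),st[i,:4],cv2.minAreaRect(np.argwhere(l==i)[:,::-1].astype(np.float32))) for i in range(1,n) if st[i,4]>=amin]
def tip(x,y,z,yaw,grasp=True,speed=None):
    """grasp point (or fingertip) to x,y,z, pointing down; yaw = world direction of finger-closing line (deg)"""
    p=[x,y,z+(.163 if grasp else .182)]
    # pointing down roll=180: tool y axis = Rz(yaw)*(-y) -> direction yaw-90
    best=None;q0=np.array(r.sense()["joints"])
    for k in(90,-90):
        o=[180,0,(yaw+k+180)%360-180]
        q=r.inverse_kinematics(p,o)
        if q is not None:
            c=np.abs(np.array(q)-q0).max()
            if best is None or c<best[0]: best=(c,o)
    if best is None: raise r.IKError("tip %s"%p)
    if speed: r.servo_line(p,best[1],speed)
    else: r.reach(p,best[1])
E
python3 - <<'E'
from h import *
s=cv2.imread("pics/top0.png")
cv2.imwrite("pics/crop1.png",cv2.resize(s[160:290,155:485],None,fx=2.42,fy=2.42,interpolation=cv2.INTER_CUBIC))
s=snap("top")
for n,lo,hi in(("orange",(5,150,120),(16,255,255)),("yellow",(20,140,100),(32,255,255)),("blue",(100,120,40),(120,255,255)),("red",(0,150,100),(4,255,255)),("green",(60,80,20),(90,255,255))):
    print(n,*[(b[0],b[1],b[2]) for b in blobs(mask(s,lo,hi)) if 150<b[1][0]<500 and 100<b[1][1]<300],sep="\n ")
E
```

```text
orange
yellow
 (np.int32(193), array([216.3, 179.4]), array([166, 174, 101,  11], dtype=int32))
 (np.int32(254), array([220., 227.]), array([170, 222, 101,  11], dtype=int32))
 (np.int32(330), array([279.9, 269.4]), array([265, 254,  32,  32], dtype=int32))
blue
 (np.int32(436), array([371.5, 259.2]), array([358, 238,  30,  36], dtype=int32))
red
 (np.int32(19), array([330.4, 188.9]), array([328, 187,   6,   5], dtype=int32))
 (np.int32(48), array([410.1, 196. ]), array([407, 191,   7,  10], dtype=int32))
 (np.int32(17), array([320.6, 198.9]), array([318, 197,   6,   5], dtype=int32))
 (np.int32(44), array([452.5, 206.3]), array([450, 202,   6,  10], dtype=int32))
 (np.int32(190), array([468.1, 256.9]), array([465, 239,   8,  35], dtype=int32))
green
 (np.int32(57), array([435.2, 181.3]), array([430, 176,  11,  11], dtype=int32))
 (np.int32(162), array([415.4, 214.5]), array([403, 189,  29,  38], dtype=int32))
 (np.int32(612), array([429.7, 201.8]), array([415, 188,  30,  29], dtype=int32))
```

View pics/crop1.png

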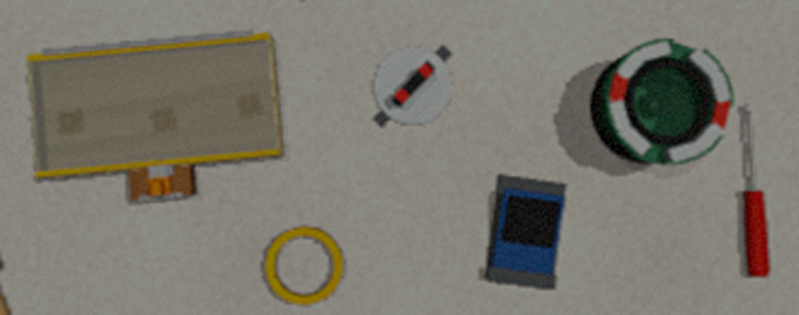

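```bash
python3 - <<'E'
from h import *
s=snap("top")
W=lambda u,v,z:w(s,u,v,z).round(4)
c=lambda a,b:(155+a/2.42,160+b/2.42)
print("thumb",W(221.1,236.9,.07))
print("cover corners",[W(*c(*p),.042) for p in((30,57),(270,37),(281,153),(37,177))])
print("feet",[W(*c(*p),.02) for p in((70,122),(163,120),(250,105))])
print("lid bar ends",W(330.4,188.9,.042),W(320.6,198.9,.042),"disc",W(*c(414,86),.006),"lugs",W(*c(444,53),.005),W(*c(380,119),.005))
print("seats",W(410.1,196,.118),W(452.5,206.3,.118))
print("pad",W(*c(531,221),.043),"corners",[W(*c(*p),.0) for p in((500,176),(565,184),(554,288),(485,280))])
for k in(("tape",280,269.4,.024),("driver",468,240,.01)):print(k[0],W(*k[1:]))
t=W(221.1,236.9,.07)
tip(t[0]-.03,t[1],.30,0)
snap("wrist","wr1")
E
```

```text
thumb [0.4591 0.2062 0.07  ]
cover corners [array([0.6049, 0.3624, 0.042 ]), array([0.6297, 0.0886, 0.042 ]), array([0.4972, 0.0745, 0.042 ]), array([0.4683, 0.351 , 0.042 ])]
feet [array([0.532 , 0.3208, 0.02  ]), array([0.535 , 0.2133, 0.02  ]), array([0.553 , 0.1129, 0.02  ])]
lid bar ends [ 0.593  -0.0882  0.042 ] [ 0.5652 -0.0612  0.042 ] disc [ 0.5774 -0.0775  0.006 ] lugs [ 0.6166 -0.1126  0.005 ] [ 0.5385 -0.0379  0.005 ]
seats [ 0.5688 -0.2926  0.118 ] [ 0.5427 -0.4027  0.118 ]
pad [ 0.4221 -0.2094  0.043 ] corners [array([ 0.4728, -0.1789,  0.    ]), array([ 0.4639, -0.255 ,  0.    ]), array([ 0.343 , -0.2418,  0.    ]), array([ 0.3517, -0.1614,  0.    ])]
tape [0.3699 0.0499 0.024 ]
driver [ 0.4542 -0.4771  0.01  ]
```

View pics/wr1.png

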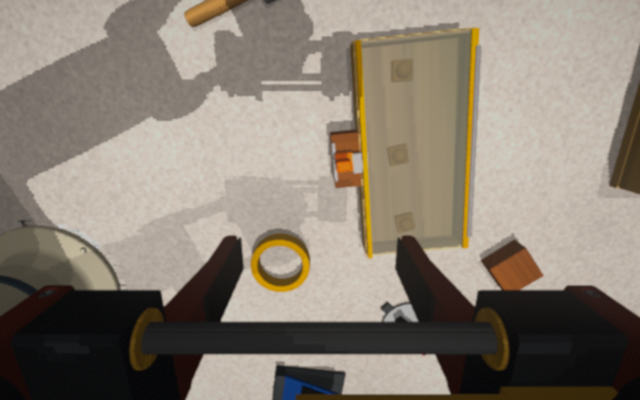

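Wrist view: three feet at (402,70), (398,155) and (404,221), and the orange thumb at about (345,162). Next I refine the thumb position with a mask and push it, with the hand tilted back away from the cover.

```bash
python3 - <<'E'
from h import *
s=snap("wrist")
m=mask(s,(3,170,150),(16,255,255)); m[:, :300]=0; m[:,420:]=0; m[230:]=0
print(blobs(m,10))
for b in blobs(m,10): print(b[0],w(s,*b[1],.07).round(4))
print([w(s,*p,.042).round(4) for p in((356,43),(476,31),(466,246),(369,254))])
crop=cv2.cvtColor(s["frame"],cv2.COLOR_RGB2BGR)[110:210,310:420]
cv2.imwrite("pics/cr2.png",cv2.resize(crop,None,fx=5,fy=5,interpolation=cv2.INTER_NEAREST))
E
```

```text
[(np.int32(356), array([345.8, 166.9]), array([336, 152,  25,  33], dtype=int32), ((347.31231689453125, 169.46478271484375), (36.31846618652344, 19.596586227416992), 68.62937927246094))]
356 [0.4617 0.2126 0.07  ]
[array([0.4718, 0.352 , 0.042 ]), array([0.6082, 0.3646, 0.042 ]), array([0.6359, 0.0941, 0.042 ]), array([0.5004, 0.0813, 0.042 ])]
```

View pics/cr2.png

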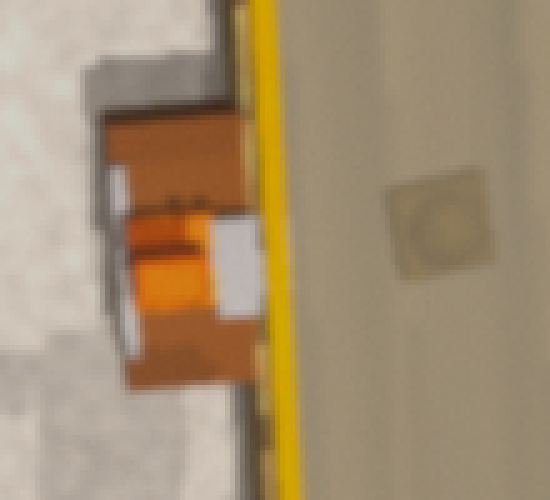

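```bash
python3 - <<'E'
from h import *
from scipy.spatial.transform import Rotation as Ro
a=np.radians(5.9);ex=np.array([np.cos(a),np.sin(a),0]);ey=np.array([-np.sin(a),np.cos(a),0]);k=np.radians(20)
z=np.sin(k)*ex-np.cos(k)*np.array([0,0,1]);T=np.array([.461,.2125,0])
c=[]
for sg in(1,-1):
    y=sg*ey;o=Ro.from_matrix(np.c_[np.cross(y,z),y,z]).as_euler("xyz",degrees=True)
    P=lambda dx,dy,h:list(T+dx*ex+dy*ey+np.array([0,0,h])-.182*z)
    q=r.inverse_kinematics(P(-.004,-.032,.056),o)
    if q is not None:c.append((np.abs(np.array(q)-r.sense()["joints"]).max(),o,y))
o=min(c,key=lambda t:t[0])[1];print(o)
r.grab(10)
r.reach(P(-.004,-.035,.13),o);r.servo_line(P(-.004,-.035,.056),o,.1)
f0=r.sense()["contact_force"]
for d in np.arange(-.030,-.003,.003):
    r.servo_line(P(-.004,d,.056),o,.05)
    f=r.sense()["contact_force"]-f0;print(round(d,3),f.round(1))
    if f@ey< -12:break
r.wait(.5)
snap("scene","sc1")
r.servo_line(P(-.03,d,.056),o,.1);r.servo_line(P(-.06,d,.15),o,.15)
s=snap("top","top1");print(r.sense()["clock"])
E
```

```text
[180.  -20.    5.9]
-0.03 [ 1.1  0.1 -0.5]
-0.027 [ 1.5 -0.2 -1.5]
-0.024 [ 1.  -0.3 -0.9]
-0.021 [ 0.2 -0.5 -0. ]
-0.018 [ 0.2 -0.1 -1.2]
-0.015 [ 0.3  0.9 -2.2]
-0.012 [ 0.5 -0.9 -0.4]
-0.009 [ 0.7 -2.1 -0.9]
-0.006 [ 1.2 -2.5 -0.9]
9.3083
```

View pics/top1.png

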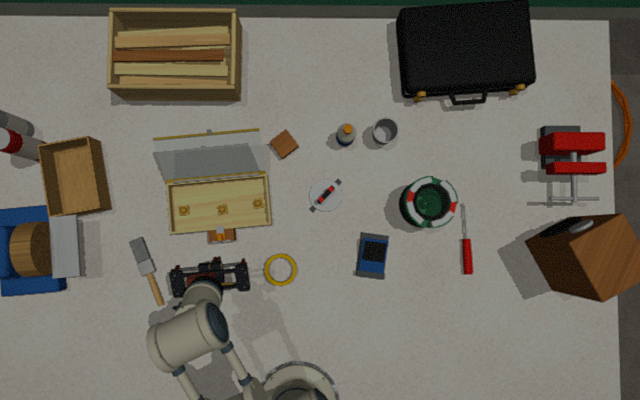

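Cover is open (leaning up at (207,150)), with three feet in the box. Now to locate them from the wrist camera.

```bash
python3 - <<'E'
from h import *
r.let_go()
tip(.46,.215,.27,0)
s=snap("wrist","wr2")
E
```

```text
(no output)
```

View pics/wr2.png

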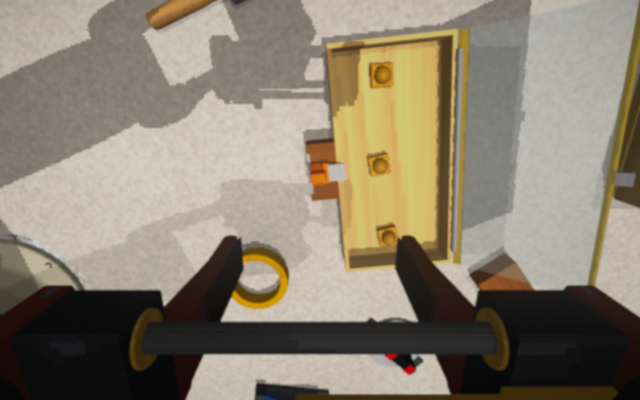

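Feet at (381,75), (378,164) and (388,235). I'll segment each one for its centre and yaw.

```bash
python3 - <<'E'
from h import *
s=snap("wrist");f=s["frame"]
hsv=cv2.cvtColor(f,cv2.COLOR_RGB2HSV)
print("wood",hsv[120,390],hsv[190,400],"brass",hsv[163,370:390:3].tolist())
sat=hsv[...,1]
m=cv2.inRange(hsv,np.array((12,165,40)),np.array((30,255,255)))
m=cv2.morphologyEx(m,cv2.MORPH_CLOSE,np.ones((3,3)))
for b in blobs(m,80):
    if 340<b[1][0]<450 and b[1][1]<260:
        p=[w(s,*q,.015) for q in cv2.boxPoints(b[3])]
        c=np.mean(p,0);e=[p[i+1]-p[i] for i in range(2)]
        print(b[0],b[1],b[3],c.round(4),[(round(np.linalg.norm(x),4),round(np.degrees(np.arctan2(x[1],x[0])),1)) for x in e])
print([w(s,*q,.04).round(4) for q in((328,44),(456,32),(444,262),(348,270))])
big=cv2.resize(cv2.cvtColor(f,cv2.COLOR_RGB2BGR)[40:260,350:420],None,fx=2.7,fy=2.7,interpolation=cv2.INTER_CUBIC)
mm=cv2.cvtColor(cv2.resize(m[40:260,350:420],None,fx=2.7,fy=2.7),cv2.COLOR_GRAY2BGR)
cv2.imwrite("pics/cr3.png",np.hstack([big,mm]))
E
```

```text
wood [ 20 138 214] [ 21 132 213] brass [[20, 206, 204], [19, 194, 122], [19, 199, 137], [19, 207, 165], [19, 203, 171], [19, 201, 155], [19, 191, 188]]
535 [381.2  74.7] ((381.0, 75.0), (24.0, 22.0), 90.0) [0.5336 0.325  0.015 ] [(np.float64(0.0256), np.float64(-0.0)), (np.float64(0.0264), np.float64(-86.0))]
411 [378.8 164.4] ((378.8587951660156, 164.3647003173828), (20.391464233398438, 20.608394622802734), 77.47119140625) [0.5372 0.2182 0.015 ] [(np.float64(0.0259), np.float64(12.7)), (np.float64(0.0268), np.float64(-74.0))]
351 [387.5 235.7] ((387.55889892578125, 235.73532104492188), (18.675241470336914, 19.160314559936523), 75.96376037597656) [0.5549 0.1183 0.015 ] [(np.float64(0.0259), np.float64(15.3)), (np.float64(0.0284), np.float64(-73.1))]
[array([0.4702, 0.3547, 0.04  ]), array([0.6062, 0.3662, 0.04  ]), array([0.6265, 0.0917, 0.04  ]), array([0.4993, 0.0797, 0.04  ])]
```

View pics/cr3.png

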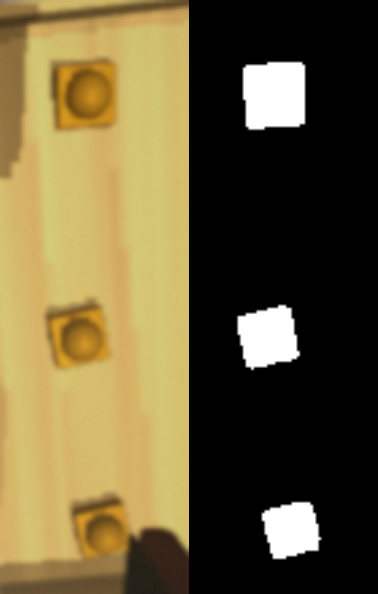

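```bash
cat >> h.py <<'E'
POT=np.array([.5558,-.3477])
def foot(x,y,yaw,off,k):
    a=np.radians(5.9);ex=np.array([np.cos(a),np.sin(a)]);B=np.array([.552,.2225])
    d=np.array([np.cos(np.radians(yaw)),np.sin(np.radians(yaw))])
    p=np.array([x,y]);p=p-d*((p-B)@ex)
    r.let_go();tip(*p,.13,yaw,False);tip(*p,.0078,yaw,False,speed=.12)
    r.grab(25);o1=r.sense()["opening"]
    tip(*p,.16,yaw,False,speed=.2);o2=r.sense()["opening"]
    print("opening",round(o1,4),round(o2,4))
    if o2<.015: return False
    q=POT+off
    tip(*q,.17,yaw,False);tip(*q,.122,yaw,False,speed=.15)
    st=r.sense();print("at pot",round(st["opening"],4),st["clock"])
    snap("wrist",f"pot{k}")
    r.let_go();r.wait(.3);tip(*q,.19,yaw,False,speed=.3)
    return True
E
python3 - <<'E'
from h import *
foot(.5372,.2182,14,np.array([0,.009]),1)
snap("top","t2");tip(.53,-.25,.30,90);s=snap("wrist","wr3")
E
```

```text
opening 0.0259 0.0256
at pot 0.0252 18.6
```

View pics/wr3.png

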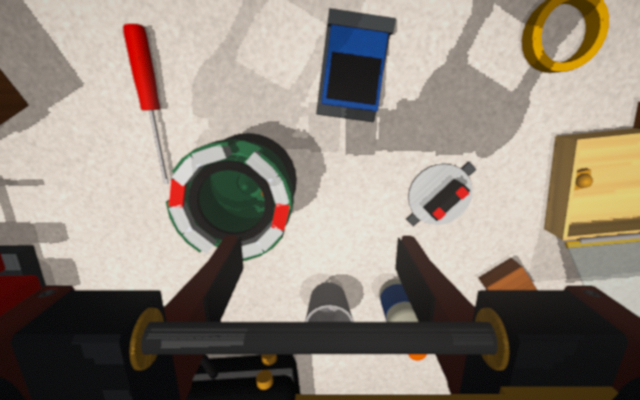

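Pot at (229,199) with red seats at (177,193) and (281,216), the lid at (441,193) and the pad at (355,78). I refine these and check that the foot is in the pot.

```bash
python3 - <<'E'
from h import *
s=snap("wrist");f=s["frame"]
m=mask(s,(0,170,110),(5,255,255))|mask(s,(176,170,110),(180,255,255))
for b in blobs(m,15): print("red",b[0],b[1],w(s,*b[1],.118).round(4),w(s,*b[1],.042).round(4))
print("pad",w(s,355,78,.043).round(4),[w(s,*q,.043).round(4) for q in((333,52),(385,56),(379,107),(328,102))])
print("plate base",[w(s,*q,0).round(4) for q in((331,9),(396,17),(374,121),(318,113))])
print("lugs",w(s,470,168,.005).round(4),w(s,413,219,.005).round(4))
ims=[cv2.resize(cv2.imread(f"pics/t2.png")[170:235,390:475],None,fx=5,fy=5),cv2.resize(cv2.cvtColor(f,cv2.COLOR_RGB2BGR)[140:260,150:300],None,fx=2.6,fy=2.7083)]
cv2.imwrite("pics/cr4.png",np.hstack(ims))
E
```

```text
red 1508 [140.   65.2] [ 0.4162 -0.4193  0.118 ] [ 0.4092 -0.4589  0.042 ]
red 310 [176.7 194.1] [ 0.5441 -0.4022  0.118 ] [ 0.5671 -0.4379  0.042 ]
red 95 [461.5 192.1] [ 0.5425 -0.0965  0.118 ] [ 0.5652 -0.0605  0.042 ]
red 291 [280.4 216.2] [ 0.5697 -0.2919  0.118 ] [ 0.5987 -0.3017  0.042 ]
red 92 [438.5 213. ] [ 0.5664 -0.1185  0.118 ] [ 0.5946 -0.0877  0.042 ]
pad [ 0.4236 -0.2065  0.043 ] [array([ 0.3954, -0.2329,  0.043 ]), array([ 0.3998, -0.1724,  0.043 ]), array([ 0.4566, -0.1762,  0.043 ]), array([ 0.4507, -0.2383,  0.043 ])]
plate base [array([ 0.3414, -0.2341,  0.    ]), array([ 0.3503, -0.1531,  0.    ]), array([ 0.4761, -0.174 ,  0.    ]), array([ 0.4655, -0.2504,  0.    ])]
lugs [ 0.5407 -0.0358  0.005 ] [ 0.6178 -0.1095  0.005 ]
```

View pics/cr4.png

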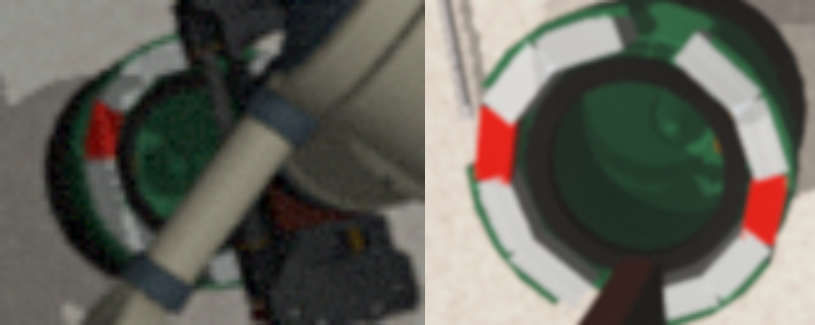

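A sliver of brass shows inside the pot at (716,147), so foot 1 is in. Now the other two feet.

```bash
sed -i 's/^POT=.*/POT=np.array([.5567,-.3472])/' h.py; python3 - <<'E'
from h import *
ok=foot(.5549,.1183,16,np.array([.008,-.005]),2)
if ok: ok=foot(.5336,.325,3,np.array([-.008,-.005]),3)
tip(.50,-.25,.30,0);s=snap("wrist","wr4")
t=snap("top","t3")
m=mask(t,(12,165,40),(30,255,255));print([ (b[0],b[1]) for b in blobs(m,8) if 160<b[1][0]<280 and 180<b[1][1]<230])
print(px(s,[*POT,.03]),px(s,[.579,-.075,.02]))
E
```

```text
opening 0.0255 0.0256
at pot 0.0261 28.8083
opening 0.0254 0.0258
at pot 0.0257 39.15
[(np.int32(8), array([168.8, 181.1]))]
(np.float64(358.815896473132), np.float64(232.33326526360187)) (np.float64(385.5668971327274), np.float64(17.644886951256836))
```

View pics/wr4.png

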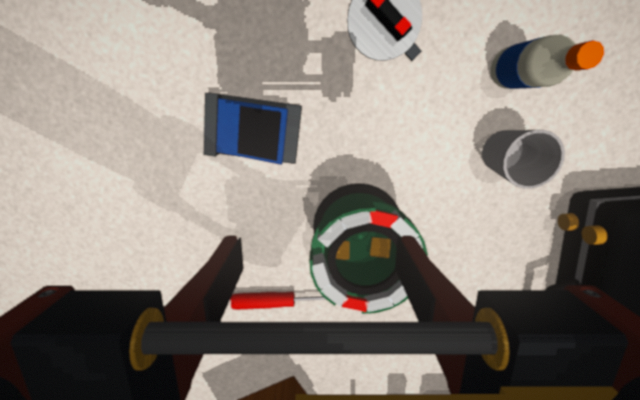

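Two feet are visible in the pot at (343,248) and (380,247), with the first on the hidden side, and the box is empty. Next I re-measure the lid, pick it up and bring it over the slots.

```bash
cat >> h.py <<'E'
SLOT=-13.1
def lidpose(s,z=.042,near=(.5795,-.074)):
    m=mask(s,(0,170,90),(5,255,255))|mask(s,(176,170,90),(180,255,255))
    P=[w(s,*b[1],z)[:2] for b in blobs(m,8)];P=[p for p in P if np.hypot(*(p-near))<.09]
    assert len(P)==2,P
    d=P[1]-P[0];a=np.degrees(np.arctan2(d[1],d[0]));return (P[0]+P[1])/2,(a+90)%180-90,np.hypot(*d)
def pose(x,y,ztip,yaw): return [x,y,ztip+.182],[180,0,(yaw+180)%360-180]   # tool yaw, signed
E
python3 - <<'E'
from h import *
tip(.50,-.02,.25,0)
for n in("wrist","top"):
    try: print(n,lidpose(snap(n,"lid_"+n)))
    except AssertionError as e: print(n,e)
for base in(0,180):
    for nm,x,y,a in(("pick",.5795,-.074,-43.7),("slot",*POT,SLOT),("seat",*POT,SLOT-95)):
        q=r.inverse_kinematics(*pose(x,y,.13,a+base));print(base,nm,None if q is None else np.round(q,0))
E
```

```text
wrist (array([ 0.58096614, -0.07366562]), np.float64(-43.401969378791065), np.float64(0.03988769428023331))
top [array([ 0.59360441, -0.08899701])]
0 pick [-11.   3.  82.  -0.  95. 123.]
0 slot [-35.  14.  70.  -0.  96.  68.]
0 seat None
180 pick [-11.   3.  82.   0.  95. -57.]
180 slot [ -35.   14.   70.    0.   96. -112.]
180 seat [-35.  14.  70.   0.  96. -17.]
```

```bash
python3 - <<'E'
from h import *
H=.0165
r.let_go()
r.reach(*pose(.5803,-.0740,.10,-43.6+180))
r.servo_line(*pose(.5803,-.0740,H,-43.6+180),.1)
r.grab(45);print(r.sense()["opening"])
r.servo_line(*pose(.5803,-.0740,.145+H,-43.6+180),.15);print(r.sense()["opening"],r.sense()["contact_force"].round(1))
r.reach(*pose(*POT,.140+H,SLOT+180))
r.servo_line(*pose(*POT,.122+H,SLOT+180),.08);st=r.sense();print(st["opening"],st["contact_force"].round(1),st["clock"])
snap("scene","sc5")
im=cv2.imread("pics/sc5.png")[190:320,170:340];cv2.imwrite("pics/cr5.png",cv2.resize(im,None,fx=4,fy=4,interpolation=cv2.INTER_CUBIC))
E
```

```text
0.013679607473686444
0.013811506522487783 [-0.9 -0.5 -3.1]
0.01355510096957178 [ 0.1 -0.1 -1.9] 48.4417
```

View pics/cr5.png

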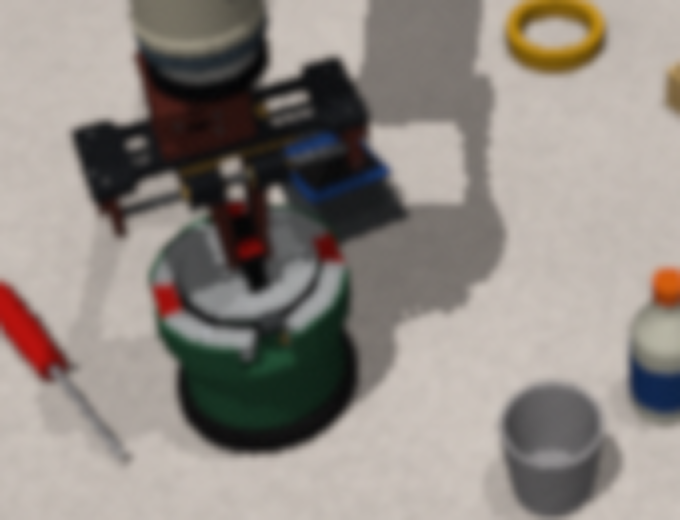

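The lid hovers over the pot with its front lug near the slot gap at about (270,335). I lower it, watching the force.

```bash
python3 - <<'E'
from h import *
H=.0165
f0=r.sense()["contact_force"]
for z in(.119,.116,.114,.112,.110,.1085):
    r.servo_line(*pose(*POT,z+H,SLOT+180),.03);st=r.sense();f=st["contact_force"]-f0
    print(z,f.round(1),st["torque"].round(2),round(st["tcp_pos"][2]-.182-H,4))
    if f[2]>10:break
s=snap("scene","sc6")
im=cv2.imread("pics/sc6.png")[190:320,170:340];cv2.imwrite("pics/cr6.png",cv2.resize(im,None,fx=4,fy=4,interpolation=cv2.INTER_CUBIC))
E
```

```text
0.119 [ 1.3 -0.6  0.2] [-0.    0.03  0.01] 0.119
0.116 [-0.1  0.5 -0.9] [ 0.03 -0.   -0.02] 0.1157
0.114 [-0.3  0.6 -0.4] [-0.01 -0.02  0.03] 0.1138
0.112 [ 1.4  1.1 -0.8] [0.   0.02 0.03] 0.1118
0.11 [ 0.2  0.6 -0.2] [0.03 0.01 0.02] 0.1101
0.1085 [-1.   0.8  2.8] [ 0.17  0.16 -0.03] 0.1091
```

View pics/cr6.png

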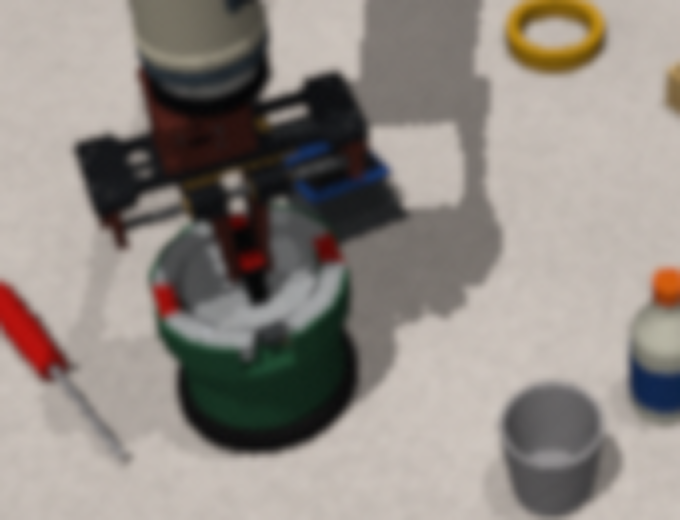

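The lug sits in the slot at (270,335) at the expected height with no side force, so I press and turn.

```bash
python3 - <<'E'
from h import *
H=.0165
f0=np.array([-0.,0,-2.])
r.grab(60)
def show(n):
    st=r.sense();print(n,(st["contact_force"]-f0).round(1),st["torque"].round(2),round(st["tcp_pos"][2]-.182-H,4),round(st["orientation"][2],1),round(st["opening"],4));return st
for z in(.105,.101,.098,.0965):
    r.servo_line(*pose(*POT,z+H,SLOT+180),.03);st=show(z)
    if st["contact_force"][2]>25: raise SystemExit
r.wait(.15)
for a in range(10,91,10):
    r.servo_line(*pose(*POT,.0965+H,SLOT+180-a),.03);st=show(a)
    if abs(st["torque"][2])>2.5: break
print(st["clock"])
E
```

```text
0.105 [-0.5  1.4  6. ] [0.16 0.17 0.03] 0.1053 166.9 0.0138
0.101 [-2.5  1.9  7.3] [0.23 0.32 0.04] 0.1017 166.9 0.0136
0.098 [-2.7  2.1  9.9] [0.35 0.43 0.01] 0.0991 166.9 0.0135
0.0965 [-2.5  1.8 11.3] [0.41 0.51 0.01] 0.098 166.9 0.0137
10 [-0.6  1.1 10.2] [ 0.25  0.21 -0.27] 0.0984 156.9 0.0138
20 [ 0.1  1.1 10.1] [ 0.18  0.26 -0.28] 0.0984 146.9 0.0136
30 [-0.2 -0.4 10.3] [ 0.12  0.21 -0.24] 0.0984 136.9 0.0138
40 [-0.5 -0.3 10.2] [ 0.07  0.28 -0.26] 0.0985 126.9 0.0136
50 [ 0.3 -0.  10.7] [ 0.14  0.3  -0.25] 0.0985 116.8 0.0139
60 [ 0.5 -0.2 11.1] [ 0.08  0.3  -0.23] 0.0985 106.8 0.0138
70 [ 0.3 -0.4 10.4] [ 0.05  0.28 -0.21] 0.0985 96.8 0.0136
80 [-0.5 -0.5 10.5] [ 0.04  0.33 -0.18] 0.0984 86.8 0.0142
90 [-0.4 -0.   9.5] [ 0.05  0.35 -0.18] 0.0984 76.8 0.0137
54.3833
```

Turned a full 90°. Now let it rise, release and inspect.

```bash
python3 - <<'E'
from h import *
H=.0165;A=SLOT+90
for z in(.100,.103,.106):
    r.servo_line(*pose(*POT,z+H,A),.03);print(z,r.sense()["contact_force"].round(1),r.sense()["torque"].round(2))
r.let_go();r.wait(.2)
r.servo_line(*pose(*POT,.22,A),.2)
tip(POT[0]-.09,POT[1]+.05,.27,0)
s=snap("wrist","wr7")
try: print(lidpose(s,.148,POT+np.array([.0,.0])))
except AssertionError as e: print(e)
m=mask(s,(0,170,90),(5,255,255))|mask(s,(176,170,90),(180,255,255))
for b in blobs(m,8):print(b[0],b[1],w(s,*b[1],.148).round(4),w(s,*b[1],.118).round(4))
E
```

```text
0.1 [ 0.1 -0.3  6.8] [-0.01  0.19 -0.15]
0.103 [ 2.2 -2.3  5.1] [-0.29 -0.15 -0.08]
0.106 [ 3.1 -3.1  3. ] [-0.41 -0.4   0.02]
[array([ 0.56008918, -0.28387029]), array([ 0.56159947, -0.32764852]), array([ 0.53609414, -0.38250758])]
425 [426.5 184.6] [ 0.5601 -0.2839  0.148 ] [ 0.5706 -0.292   0.118 ]
210 [423.2 231.1] [ 0.5616 -0.3276  0.148 ] [ 0.5723 -0.3408  0.118 ]
294 [391.  283.6] [ 0.5361 -0.3825  0.148 ] [ 0.5439 -0.4019  0.118 ]
1008 [279.4 285.5] [ 0.4286 -0.3846  0.148 ] [ 0.4242 -0.4042  0.118 ]
```

View pics/wr7.png

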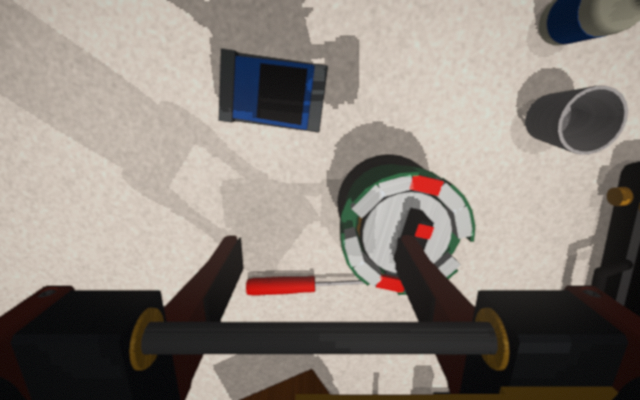

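The bar lies along the seat line, and its red end at (424,231) maps to (0.5616,-0.3276), which fits a centred lid risen to 106 mm: locked. Now the treadle.

```bash
python3 - <<'E'
from h import *
r.grab(10)
x,y=.4228,-.2080;yaw=-8
tip(x,y,.10,yaw,False);t=snap("top","t8");tip(x,y,.05,yaw,False,speed=.1)
f0=r.sense()["contact_force"]
for z in(.043,.038,.033,.029,.027,.025,.024,.023,.022):
    tip(x,y,z,yaw,False,speed=.04);st=r.sense();f=(st["contact_force"]-f0)
    print(z,f.round(1),round(st["tcp_pos"][2]-.182,4))
    if f[2]>16:break
r.wait(1.1);print((r.sense()["contact_force"]-f0).round(1));snap("scene","sc8")
tip(x,y,.05,yaw,False,speed=.08);tip(x,y,.16,yaw,False,speed=.2);r.wait(.3)
tip(.45,.05,.25,0);snap("scene","sc9");t=snap("top","t9")
m=mask(t,(0,150,90),(5,255,255))|mask(t,(176,150,90),(180,255,255))
for b in blobs(m,8):
    if 395<b[1][0]<462:print(b[0],b[1],w(t,*b[1],.148).round(4))
a=cv2.imread("pics/t9.png")[160:280,340:490];b=cv2.imread("pics/sc8.png")[190:310,170:320];c=cv2.imread("pics/sc9.png")[190:310,170:320]
cv2.imwrite("pics/cr9.png",cv2.resize(np.hstack([a,b,c]),None,fx=1.77,fy=1.77,interpolation=cv2.INTER_CUBIC));print(r.sense()["clock"])
E
```

```text
0.043 [ 0.9 -0.1 -0.2] 0.0429
0.038 [ 0.  -0.9  4. ] 0.0386
0.033 [ 0.9 -0.5  5.3] 0.0339
0.029 [ 1.9 -0.   6.7] 0.0303
0.027 [2.9 0.4 7.3] 0.0287
0.025 [3.1 0.5 8.6] 0.027
0.024 [ 5.1 -0.4  8.7] 0.0262
0.023 [5.8 0.1 9. ] 0.0253
0.022 [4.7 0.7 9.1] 0.0245
[5.6 0.1 9.7]
55 [410.1 195.7] [ 0.5672 -0.2864  0.148 ]
29 [426.6 198.7] [ 0.5599 -0.3283  0.148 ]
27 [441.9 202.3] [ 0.5509 -0.3671  0.148 ]
48 [452.5 206.3] [ 0.5409 -0.3939  0.148 ]
66.725
```

View pics/cr9.png

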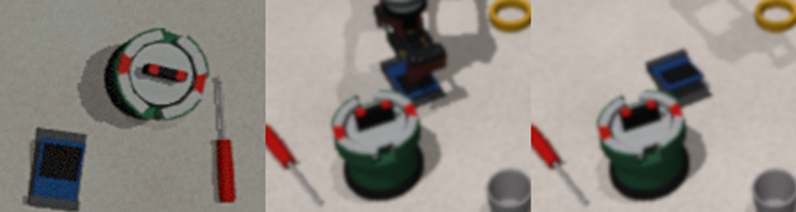

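Lid is centred at (0.555,-0.348) at 76.9°, so it is locked, and the treadle is back up. The press showed no clear stop force, so I press again until the stop is plainly felt.

```bash
python3 - <<'E'
from h import *
x,y=.4228,-.2080;yaw=-8
tip(x,y,.10,yaw,False);tip(x,y,.05,yaw,False,speed=.1)
f0=r.sense()["contact_force"]
for z in(.03,.024,.022,.020,.018,.016,.014):
    tip(x,y,z,yaw,False,speed=.04);r.wait(.1);st=r.sense();f=(st["contact_force"]-f0)
    print(z,f.round(1),round(st["tcp_pos"][2]-.182,4))
    if f[2]>17:break
r.wait(1.1);print((r.sense()["contact_force"]-f0).round(1))
tip(x,y,.05,yaw,False,speed=.08);tip(x,y,.16,yaw,False,speed=.2);r.wait(.3)
tip(.45,.05,.25,0);t=snap("top","t10")
m=mask(t,(0,150,90),(5,255,255))|mask(t,(176,150,90),(180,255,255))
for b in blobs(m,8):
    if 395<b[1][0]<462:print(b[0],b[1])
a=np.abs(cv2.imread("pics/t9.png").astype(int)-cv2.imread("pics/t10.png"))[235:280,355:392].max(2);print("treadle diff",a.mean())
print(r.sense()["clock"])
E
```

```text
0.03 [2.1 0.1 5.9] 0.0313
0.024 [3.7 0.9 7.1] 0.026
0.022 [4.2 0.4 7.9] 0.0243
0.02 [ 1.2  2.8 15. ] 0.0237
0.018 [-3.6  3.3 25. ] 0.0234
[-2.6  4.8 25.4]
53 [410.1 195.9]
29 [426.5 198.7]
27 [441.9 202.4]
49 [452.5 206.1]
treadle diff 5.833033033033033
74.4417
```

The stop was plainly felt this time: 25 N at 23.4 mm. The lid has not moved and the treadle is back up, so I hand in.

```bash
python3 -c "
from station import r
print(r.hand_in())"
```

```text
the job is handed in; nothing more can be done
None
```

The job is handed in, with no verdict returned: the cover is open, all three feet are in the pot (only two are plainly visible there), the lid is locked, and the treadle was pressed to its stop and let up.

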